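# Close up a shielded test box

## Task

The antenna board is in its nest, so close up the shielded test box for the measurement: first fold the white hold-down frame all the way down over the board, then swing the lid shut over it and press its front edge down until the sprung catch snaps and the lid is fully home. It is all done by pushing with the fingertips: pick nothing up, do not press hard, keep the lid well open until the frame is down, leave the board in its nest and the other things on the bench where they are, and finish clear of everything.

Things in the scene. Friction and masses are not known exactly. Their poses are not given: they have to be found in the camera images.
- test_box: Shielded test box, fixed to the bench: bare aluminium tub 170 (x) x 210 (y) x 58 mm high, black inside. Origin: centre of its underside (bench, z = 0). Its +x points from its front (catch side, nearest the robot) to its back (hinge side), +y to its left. Turned up to 0.35 rad about z. Two brass connectors stand 15 mm out of its right (-y) wall.
- hold_frame (a joint): Angle (rad) of the white hold-down frame: 0 = flat over the board (its stop), 1.57 = upright, at most 1.85; starts 1.45 to 1.8. Plate 64 mm wide (box x -32 to +32 mm), 5 mm thick, 105 mm long from its hinge. It stands at the box's left and folds to the right (-y), its edge ending at box y = -43 mm, its top at z = 45 mm. Friction hinge: stays at any angle; 1 N at its edge moves it.
- frame_hinge (a point): Middle of the frame's hinge line, which runs along the box's x axis at box y = +62 mm, z = 42.5 mm (mid-thickness of the frame).
- frame_edge (a point): Middle of the frame's free edge, mid-thickness, 105 mm from its hinge line; an orange tab 30 mm wide reaches 15 mm beyond. The 30 mm next to the edge is a solid bar over the full width, the place to push, on the face that looks to the box's left while upright; nearer the hinge there is a window 36 mm wide.
- box_lid (a joint): Angle (rad) of the lid: 0 = fully shut (its stop), at most 1.95; starts 1.5 to 1.9, upright or leaning back. Aluminium plate, blue panel outside, 187 mm long x 210 mm wide x 12 mm thick, 8 mm black absorber inside. Friction hinge: stays at any angle; up to 4 N at its front edge moves it. It would jam on the raised frame.
- lid_hinge (a point): Middle of the lid's hinge line, which runs along the box's y axis at box x = +89 mm, z = 60 mm. The lid's outer face lies 11 mm outward of it (above it when shut: z = 71 mm).
- lid_edge (a point): Middle of the lid's front edge at its outer face, 189 mm from the hinge line (box x = -100 mm when shut). A steel tongue 50 mm wide hangs 24 mm down from it; 0.06 rad before shut it meets the sprung roller of the catch on the tub's front, and 5 to 12 N down on the front edge snap it past. The catch then holds the lid at 0.
- board_center (a point): Centre of the loose antenna board, 48 x 49 x 8 mm, 10 g, lying in the nest in the middle of the box, underside at z = 30 mm, brass connector to the box's right. It must stay there.
- next_board: Bystander: a loose antenna board 42 x 44 x 8 mm on the bench to the left of the box. Origin: its underside.
- solder_spool: Bystander: a loose black solder spool, 54 mm across, 40 mm high, on the bench to the left of the box. Origin: its underside.
- attenuator: Bystander: a loose black finned coaxial attenuator 20 x 58 x 20 mm on the bench to the right of the box. Origin: its underside.
Not all that is in view belongs to the job. What is shaped like the part that bears board_center but purple is not meant.

How it is judged (in metres and radians):
On the way, in this order (a step that is already met when the one before it is completed fails the run):
1. the frame is folded down flat while the lid is still well open (value of joint hold_frame below 0.05 rad and value of joint box_lid above 0.9 rad), for 0.2 s.
2. the lid is shut and caught, over the folded frame (value of joint box_lid below 0.015 rad and value of joint hold_frame below 0.05 rad), for 0.3 s.
At the end, for the whole second after the job is handed in: The lid is fully shut (within 0.015 rad, which only the snapped catch holds), the frame lies flat under it (within 0.05 rad), the board is in its nest (within about 20 mm), and the things on the bench are at rest (all of step 2 and velocity of joint box_lid below 0.05 rad/s and distance between board_center and test_box below 0.04 m and linear speed of each of solder_spool, attenuator, next_board below 0.02 m/s); the robot touches nothing.
It fails at once if the lid is swung down (below 0.8 rad) while the frame still stands up (above 0.15 rad) (value of joint box_lid below 0.8 rad and value of joint hold_frame above 0.15 rad).
It fails at once if the board is lifted or pushed out of its nest (moved over 8 mm) (distance of board_center from where it was at the start of the episode above 0.008 m).
It fails at once if the box, its frame or its lid is hit or pressed hard (over 150 N) (contact force between the fingers and test_box above 150 N).
It fails at once if a bystander is picked up or pushed (moved over 20 mm) (distance of any of next_board, solder_spool, attenuator from where it was at the start of the episode above 0.02 m).
It also fails if it takes over 56 s, if anything falls off the work surface, if the arm or the gripper's body presses on something with over 40 N, if the wrist force passes 120 N, or if a joint passes its speed limit or range.

## Robot

A 6-joint arm with a two-finger parallel gripper is mounted at the origin on a cart in front of the work surface, level with it; the furniture and walls round the work are solid. World frame = base frame: x ahead of the robot, y to its left, z up, the work surface at z = 0. Lengths are in mm, angles in rad, forces in N, time in s.
With the tool pointing down it reaches from about 325 to 775 mm from the base axis. Payload 5.5 kg.
Tool frame: the origin (TCP) lies between the finger pads; the fingertips stand env.nose_length ahead of it and the grasp point (between the pads) is the TCP (env.nose_length is the distance from the TCP to the fingertips, in mm); z points along the fingers, y is the line along which they close (so a half turn about z gives the same grasp; the last joint's range is limited). The gripper opens to 85 mm and grips with 20 to 120 N. Pads are 22 mm wide; open, the fingers measure 114 mm over their backs; the gripper's body (76 mm by 85 mm) begins 54 mm behind the grasp point. The pads swing forward as they close: fully open they stand 13 mm farther back than shut.
Start: joints at [1.133, 0.091, 1.231, -0, 1.82, -0.057], TCP at [223.003, 557.033, 250.275] pointing down, gripper open.
Joint ranges: [-2.87, 2.87], [-0.86, 2.18], [0.17, 2.46], [-1.51, 4.65], [0.06, 2.69], [-2.65, 2.65]. Speed limits (rad/s): [2.57, 2.57, 3.01, 3.14, 3.14, 3.14].

## Interface

Orientations are given as a rotation vector (axis times angle).
In Python, from rig import env, ungrasp, close_gripper, kin, optics, workorder, status gives the robot as it stands. Calls block until the motion is done:
- env.move_ptp(position, orientation): joint-space move of the TCP to a pose.
- env.move_l(position, ori=None, speed=150, contact_N=None): straight line of the TCP; ori=None keeps the orientation; speed is the mean speed in mm/s. With contact_N (N) it stops when the force on the tool has changed by that much, and returns True; else False.
- env.move_joints(angles): joint-space move.
- ungrasp() and close_gripper(grasp_force=None): open the fingers fully, or close them until they stop; grasp_force is the grip in N (None keeps the last).
- env.wait(seconds).
- kin.solve_ik(position, orientation): joint angles nearest the present ones, or None.
- optics.camera(name): name is "scene" or "top" or "wrist"; returns a dict with "pixels" (384x512x3 uint8, blue, green, red), "z_map" (384x512 float32, mm along the optical axis (not along the pixel's ray), 0 where there is no reading), "fx", "fy", "cx", "cy" (pixels), "D" ([k1, k2, p1, p2, k3] as OpenCV has them; the pictures are not rectified), "rvec" (rotation vector, rad) and "tvec" (3), from world to camera coordinates, as OpenCV has them; the wrist camera has in their place "hand_eye" (4x4, takes a point from camera to tool coordinates, whose origin is the TCP and whose axes are the flange's). Camera axes: x right, y down, z forward; pixel columns grow to the right and rows downward; lengths in mm; the calibration is good to about 2 mm. A picture is of the moment at which its call begins: read the wrist's pose just before it.
A pose or a line that the arm cannot do raises env.Unreachable and nothing moves.
- workorder.hand_in(): hands the job in; it is judged then, once.
Readings, each from a call of its own:
- status.current_clock(): time.
- status.current_joint_positions(): joint angles.
- status.current_dq(): joint speeds.
- status.current_effort(): joint torques, N m.
- status.current_eef_pos(): TCP position.
- status.current_ee_rot(): TCP orientation.
- status.current_ft_force(): force on the tool from outside, world axes, zero at the start.
- status.current_moment(): the same for the moment, N m.
- status.current_grip_width(): finger opening in mm.
- status.current_grasp_force(): force on a finger pad.
Only numpy, scipy, OpenCV 4.12 (cv2) and the standard library are available. Lean on these libraries where they do the work, as an engineer would, in place of code of your own. Each camera call takes 0.05 s, during which the arm holds its last target. There are 200 camera calls.

## Working session

There is one attempt and no reset: what is moved stays moved. The work goes in short steps, each a Python script; the robot and the scene stay as the last script left them, time stands still between calls to the robot, and variables do not carry over. Pictures are saved under pics/ and viewed, at most 10 in all, crops included, and the job is handed in when it is done.

```bash
ls; mkdir -p pics; cat > h.py <<'E'
import numpy as np, cv2
from rig import env, ungrasp, close_gripper, kin, optics, workorder, status
def cloud(c):
    z=c["z_map"]; h,w=z.shape
    K=np.array([[c["fx"],0,c["cx"]],[0,c["fy"],c["cy"]],[0,0,1.]])
    u,v=np.meshgrid(np.arange(w),np.arange(h))
    p=cv2.undistortPoints(np.stack([u,v],-1).reshape(-1,1,2).astype(float),K,np.array(c["D"],float)).reshape(h,w,2)
    P=np.dstack([p[...,0]*z,p[...,1]*z,z]).astype(float)
    R=cv2.Rodrigues(np.array(c["rvec"],float))[0]
    W=(P-np.array(c["tvec"],float).reshape(3))@R
    W[z<=0]=np.nan
    return W
E
python3 - <<'E'
from h import *
print(env.nose_length,status.current_clock(),status.current_ee_rot())
ims=[]
for n in("scene","top"):
    c=optics.camera(n); np.savez(n+".npz",**c); ims.append(c["pixels"])
    R=cv2.Rodrigues(np.array(c["rvec"],float))[0]; print(n,-R.T@np.array(c["tvec"]).reshape(3))
    cv2.imwrite(f"pics/{n}0.png",cv2.resize(c["pixels"],(768,576)))
E
```

```text
pics
19.0 0.0 [-0.59449606 -3.08431157  0.00309877]
scene [-192.73835446 -656.30846436  491.46176283]
top [306.86288858 -56.82545044 964.55001926]
```

View pics/scene0.png

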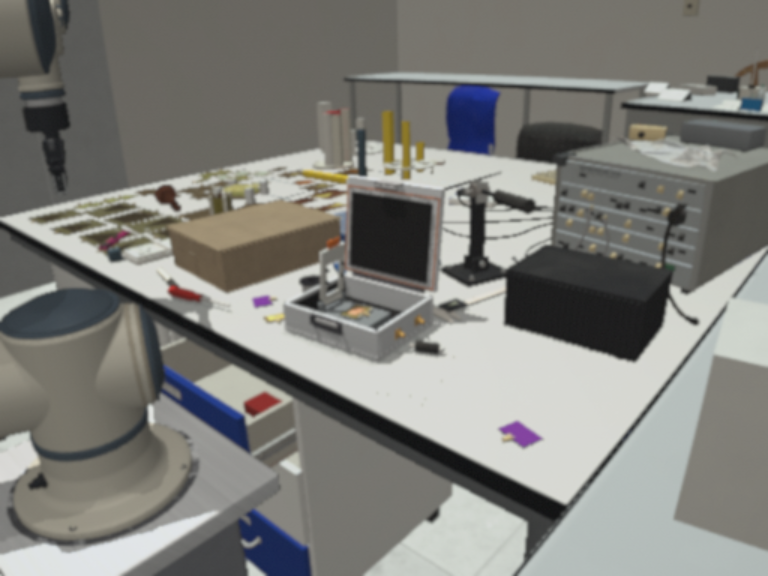

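View pics/top0.png

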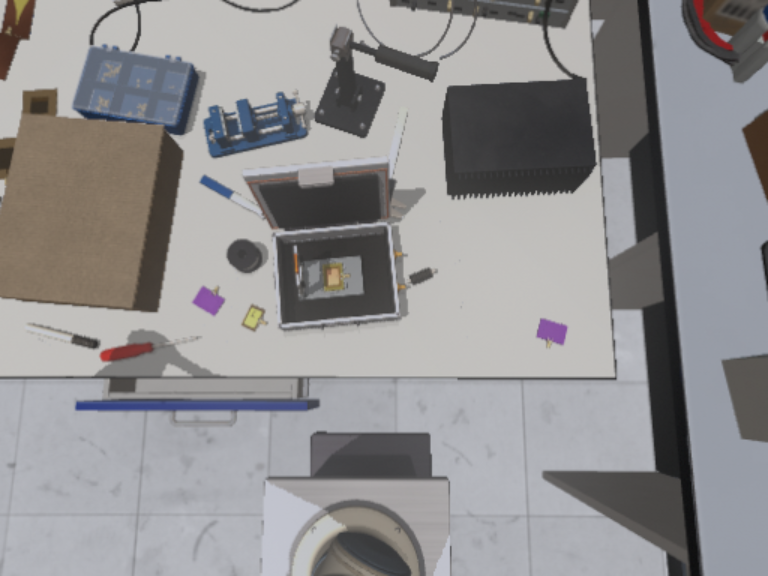

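The top view (768 px scale) shows the tub at (338,275), the raised frame at (298,270) with its orange tab at (296,258), and the lid open at about (320,190). The antenna board in the nest is at (334,276). The purple ones at (209,300) and (552,332) are decoys, next_board is the yellow one at (255,318), the spool is at (245,256) and the attenuator at (423,275). The job only needs the box, so I'll measure its pose and both joint angles from depth.

```bash
python3 - <<'E'
from h import *
c=dict(np.load("top.npz")); W=cloud(c); im=c["pixels"]
sub=W[140:230,170:280].reshape(-1,3)
m=(np.abs(sub[:,2]-57)<5); P=sub[m]
print(m.sum())
r=cv2.minAreaRect(P[:,:2].astype(np.float32)); print(r, cv2.boxPoints(r))
# bench check
print("bench z",np.nanmedian(W[215:245,330:350,2]))
rgb=im.astype(int)
# orange tab
hsv=cv2.cvtColor(im,cv2.COLOR_BGR2HSV)
mm=np.zeros(hsv.shape[:2],bool); mm[155:205,185:215]=True
t=mm&(hsv[...,0]<15)&(hsv[...,1]>150)
print("tab",t.sum(),np.nanmedian(W[t],0),np.nanmax(W[t],0),np.nanmin(W[t],0))
S=W[100:165,155:270].reshape(-1,3); S=S[S[:,2]>80]
print("lid",len(S),S[np.nanargmax(S[:,2])],np.nanmin(S,0),np.nanmax(S,0))
np.save("lid.npy",S)
for v in range(104,160,6): print(v,[tuple(np.round(W[v,u]).tolist()) for u in (175,195,205,225,245)])
for n,(u,v) in dict(spool=(163,171),nb=(169,212),att=(282,184)).items(): print(n,W[v,u])
c=dict(np.load("scene.npz")); W=cloud(c); im=c["pixels"];hsv=cv2.cvtColor(im,cv2.COLOR_BGR2HSV)
mm=np.zeros(hsv.shape[:2],bool); mm[150:170,212:232]=True
t=mm&(hsv[...,0]<20)&(hsv[...,1]>150); print("scene tab",t.sum(),np.nanmedian(W[t],0))
cv2.imwrite("pics/crop.png",np.hstack([cv2.resize(np.load("top.npz")["pixels"][95:225,155:300],(580,520),interpolation=2)]))
E
```

```text
944
((498.3260803222656, 36.288230895996094), (180.8131103515625, 210.1124267578125), 5.757755756378174) [[397.83612 131.74458]
 [418.91516 -77.3078 ]
 [598.81604 -59.16812]
 [577.737   149.88426]]
bench z -0.22855397512258183
tab 6 [502.67957232  86.53591052 159.92774127] [506.5194904   89.29544774 162.70472346] [482.76996581  83.92951133 158.86886491]
lid 3649 [589.16027717  46.07965481 252.9354237 ] [523.74568696 -57.01333908  80.06632391] [631.39622749 150.71098776 252.9354237 ]
104 [(742.0, 185.0, -2.0), (742.0, 127.0, -2.0), (742.0, 99.0, -1.0), (741.0, 41.0, -0.0), (740.0, -17.0, 1.0)]
110 [(723.0, 184.0, -1.0), (617.0, 80.0, 245.0), (617.0, 58.0, 246.0), (617.0, 16.0, 246.0), (619.0, -27.0, 241.0)]
116 [(604.0, 123.0, 243.0), (607.0, 81.0, 237.0), (602.0, 58.0, 249.0), (612.0, 18.0, 224.0), (614.0, -26.0, 220.0)]
122 [(600.0, 128.0, 221.0), (599.0, 84.0, 221.0), (588.0, 57.0, 249.0), (603.0, 19.0, 212.0), (606.0, -26.0, 205.0)]
128 [(590.0, 130.0, 209.0), (594.0, 88.0, 198.0), (595.0, 65.0, 195.0), (599.0, 21.0, 186.0), (602.0, -25.0, 177.0)]
134 [(591.0, 139.0, 169.0), (590.0, 92.0, 169.0), (592.0, 70.0, 166.0), (595.0, 24.0, 158.0), (599.0, -23.0, 146.0)]
140 [(587.0, 146.0, 137.0), (586.0, 98.0, 139.0), (588.0, 74.0, 134.0), (591.0, 26.0, 125.0), (594.0, -22.0, 114.0)]
146 [(616.0, 180.0, -2.0), (582.0, 103.0, 105.0), (583.0, 79.0, 102.0), (586.0, 30.0, 92.0), (590.0, -21.0, 80.0)]
152 [(598.0, 179.0, -1.0), (578.0, 110.0, 65.0), (580.0, 85.0, 60.0), (581.0, 33.0, 55.0), (585.0, -20.0, 43.0)]
158 [(581.0, 179.0, -2.0), (570.0, 115.0, 35.0), (574.0, 91.0, 22.0), (577.0, 37.0, 13.0), (577.0, -18.0, 11.0)]
spool [533.13411832 198.69829836  40.59328562]
nb [428.10735221 187.69081886   1.54724214]
att [ 502.67394938 -119.3366587    17.48615112]
scene tab 27 [490.0965798   84.98943694 157.16268776]
```

View pics/crop.png

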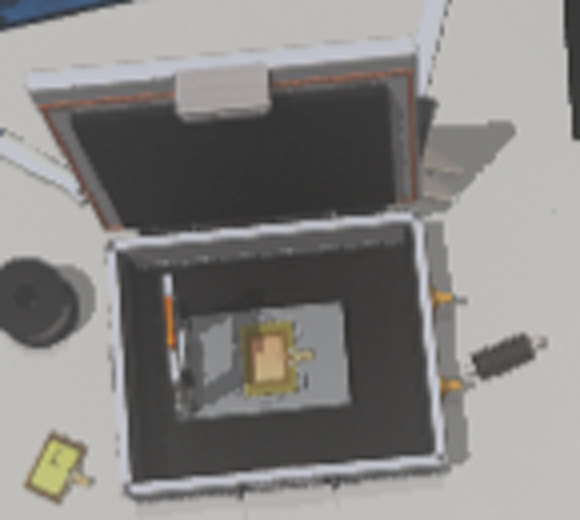

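```bash
python3 - <<'E'
from h import *
c=dict(np.load("top.npz")); W=cloud(c)
sub=W[140:230,170:280].reshape(-1,3); P=sub[np.abs(sub[:,2]-58)<4]
a=0.1005; R=np.array([[np.cos(a),-np.sin(a)],[np.sin(a),np.cos(a)]])
q=(P[:,:2]-[493,36])@R
print("y pct",np.percentile(q[:,1],[0,1,5,95,99,100]))
for lo,hi in((-95,-60),(-60,-20),(-20,20),(20,60),(60,95)):
    s=q[(q[:,1]>lo)&(q[:,1]<hi),0]; f=s[s<0]; b=s[s>0]; print(lo,np.round([f.min(),np.median(f),f.max(),b.min(),np.median(b),b.max()],1))
# yaw from front wall and side walls (median lines)
f=q[(q[:,0]<-65)&(abs(q[:,1])<95)]; print("front slope",np.polyfit(f[:,1],f[:,0],1))
for sg in(1,-1):
    f=q[(q[:,1]*sg>93)&(abs(q[:,0])<70)]; print("side",np.polyfit(f[:,0],f[:,1],1))
S=np.load("lid.npy"); L=np.c_[(S[:,:2]-[493,36])@R,S[:,2]]
L=L[(abs(L[:,1])<70)&(L[:,2]<200)&(L[:,2]>85)]; p=np.polyfit(L[:,2],L[:,0],1); print("lid inner x=",p,"angle",np.pi/2+np.arctan(p[0]),"x at z60",np.polyval(p,60))
E
```

```text
y pct [-105.30428975 -104.86101645 -103.49653681  102.42754156  103.81687517
  104.55325367]
-95 [-77.7 -73.8  -2.   19.3  88.9  95.7]
-60 [-79.1 -74.5 -70.7  85.3  88.8  93.9]
-20 [-79.2 -75.5 -70.4  85.   89.3  93.9]
20 [-84.3 -74.2 -24.5   1.7  88.4  95.2]
60 [-77.4 -73.9 -24.3   0.9  89.1  94.9]
front slope [ 7.72613258e-04 -7.45450589e+01]
side [-9.93220822e-04  1.00365705e+02]
side [-3.86928743e-03 -1.01469627e+02]
lid inner x= [ 0.12493555 80.81044025] angle 1.6950878614176 x at z60 88.30657319312732
```

```bash
cat >> h.py <<'E'
from scipy.spatial.transform import Rotation as Ro
A=0.1005; C0=np.array([499.5,36.2,0]); ca,sa=np.cos(A),np.sin(A)
RB=np.array([[ca,-sa,0],[sa,ca,0],[0,0,1]])
ORI=Ro.from_matrix(np.c_[RB[:,1],RB[:,0],[0,0,-1]]).as_rotvec()
def tcp(x,y,z): # box coords of the closed fingertips' centre -> TCP world
    return C0+RB@np.array([x,y,z+env.nose_length])
def frame_tip(th,r,half=11):
    u=np.array([-np.cos(th),np.sin(th)]); n=np.array([np.sin(th),np.cos(th)])
    y,z=np.array([62,42.5])+r*u+2.5*n
    return y+half,z
def lid_tip(th,r,half=14.5):
    u=np.array([-np.cos(th),np.sin(th)]); n=np.array([np.sin(th),np.cos(th)]); h=np.array([89,60])
    x,z=h+r*u+11*n
    if th>np.pi/2: x=(h+189*u+11*n)[0]
    return x+half,z
def say(*a): print(*a,"t",round(status.current_clock(),2),"F",np.round(status.current_ft_force(),1),flush=True)
E
python3 - <<'E'
from h import *
# dry check of reach
for p in [tcp(-8,105,250),tcp(-8,*frame_tip(1.47,98)),tcp(-8,*frame_tip(0,98))]+[tcp(lid_tip(t,r)[0],0,lid_tip(t,r)[1]) for t,r in((1.75,165),(1.2,170),(.6,178),(0,186))]:
    print(np.round(p),kin.solve_ik(p,ORI))
close_gripper(20)
env.move_ptp(tcp(-8,105,250),ORI)
y,z=frame_tip(1.465,98)
env.move_l(tcp(-8,y+25,z)); say("approach")
print(env.move_l(tcp(-8,y-12,z),speed=40,contact_N=1.5)); say("contact")
p=status.current_eef_pos(); print(RB.T@(np.array(p)-C0), "expected y",y)
c=optics.camera("scene"); cv2.imwrite("pics/s1.png",cv2.resize(c["pixels"][90:260,150:330],(760,718))[:600])
E
```

```text
[481. 140. 269.] [ 2.15051960e-01 -1.70389308e-01  1.45217121e+00 -8.88178420e-16
  1.85981075e+00  1.14551960e-01]
[485. 101. 159.] [ 1.36023349e-01 -1.92150888e-01  1.66529889e+00 -4.44089210e-16
  1.66844465e+00  3.55233488e-02]
[494.  11.  64.] [-4.75606163e-02 -1.51790749e-01  1.80002559e+00 -4.44089210e-16
  1.49335781e+00 -1.48060616e-01]
[647.  51. 239.] [ 2.63379497e-02  2.23249840e-01  1.10416960e+00 -4.44089210e-16
  1.81417321e+00 -7.41620503e-02]
[551.  41. 241.] [ 1.34730473e-02 -3.74505375e-02  1.37715708e+00 -4.44089210e-16
  1.80188611e+00 -8.70269527e-02]
[462.  32. 189.] [-3.31328404e-03 -2.84125083e-01  1.69120467e+00 -4.44089210e-16
  1.73451307e+00 -1.03813284e-01]
[417.  28.  90.] [-1.45669384e-02 -3.93142150e-01  1.95101492e+00 -4.44089210e-16
  1.58371988e+00 -1.15066938e-01]
approach t 3.54 F [-1.   0.3  1.2]
False
contact t 4.62 F [ 0.1 -0.9 -1.2]
[ -7.96671773  53.15374446 159.27813901] expected y 65.137312460954
```

View pics/s1.png

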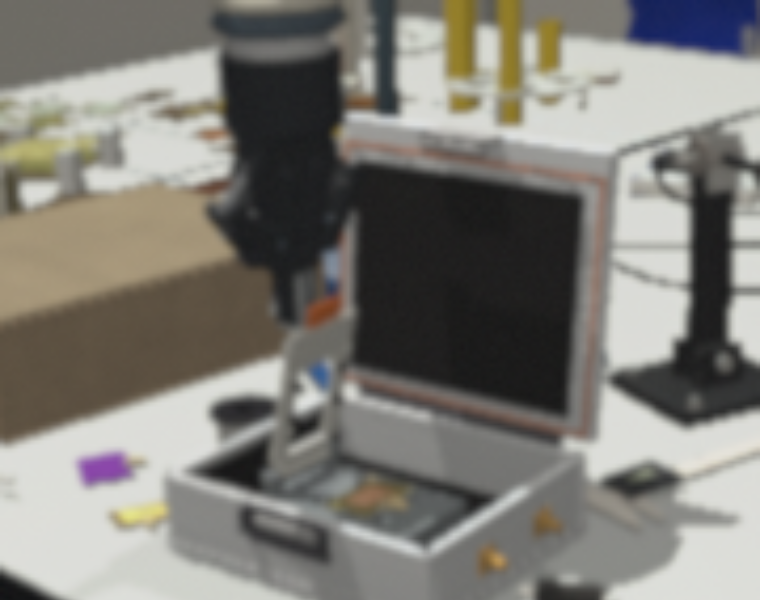

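The fingertips are at about (300,315) in the crop, against the left face of the frame just below the orange tab. Next I fold it down.

```bash
python3 - <<'E'
from h import *
for th in np.linspace(1.3,0.06,9):
    y,z=frame_tip(th,98+4*(1-th/1.3))
    if env.move_l(tcp(-8,y,z),speed=80,contact_N=20): say("stop",th); break
say("arc")
y,z=frame_tip(0,102)
print(env.move_l(tcp(-8,y,z-6),speed=20,contact_N=8)); say("pressed")
print(RB.T@(np.array(status.current_eef_pos())-C0),"z exp",z+19)
env.move_l(tcp(-8,y,140)); env.move_l(tcp(-8,y,270),speed=250)
env.move_ptp(tcp(-60,60,330),ORI); say("up")
c=optics.camera("top"); np.savez("top1.npz",**c); c=optics.camera("scene"); np.savez("s2.npz",**c)
cv2.imwrite("pics/s2.png",cv2.resize(c["pixels"][90:230,150:330],(770,599)))
W=cloud(dict(np.load("top1.npz"))).reshape(-1,3); q=(W-C0)@RB
for lo in range(-60,70,10):
    s=q[(abs(abs(q[:,0])-24)<6)&(abs(q[:,1]-lo)<5),2]; print(lo,len(s),np.round(np.nanmedian(s),1) if len(s) else 0)
E
```

```text
arc t 7.67 F [-0.1  0.6  0.6]
True
pressed t 8.11 F [-1.4  0.1  6.2]
[ -7.55275736 -28.8367064   63.82373723] z exp 64.0
up t 10.12 F [-0.5 -0.5 -0.1]
-60 31 14.7
-50 28 15.4
-40 34 44.2
-30 37 44.0
-20 34 44.0
-10 37 43.8
0 155 686.2
10 80 698.1
20 60 45.5
30 65 44.9
40 58 44.9
50 56 45.5
60 61 45.9
```

View pics/s2.png

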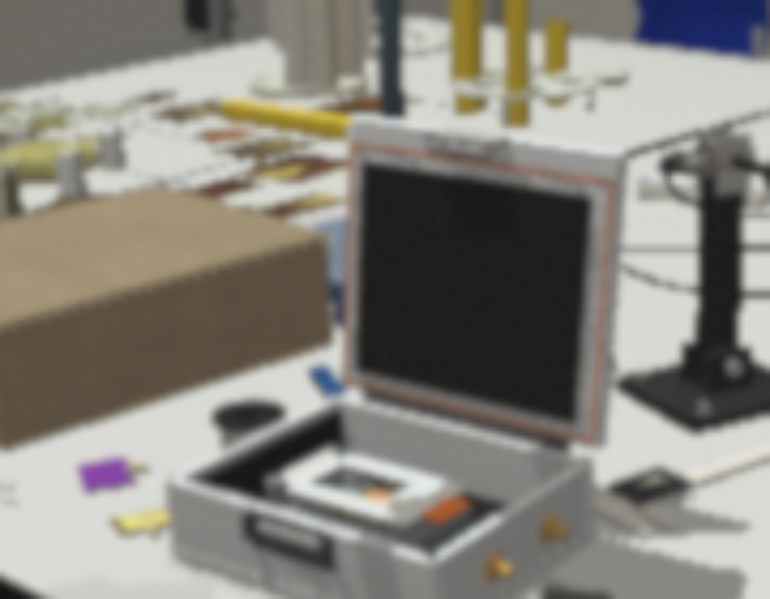

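The frame lies flat, with its top at about 45 mm, and the lid is still open. Before going behind the lid I'll check how much room there is, then push it over.

```bash
python3 - <<'E'
from h import *
W=cloud(dict(np.load("top.npz"))).reshape(-1,3); q=(W-C0)@RB
s=q[(q[:,0]>140)&(q[:,0]<260)&(abs(q[:,1])<90)]
for lo in range(-90,90,30): 
    t=s[(s[:,1]>=lo)&(s[:,1]<lo+30)]; t=t[t[:,2]>20]; print(lo,len(t),np.round([t[:,0].min(),t[:,2].max()]) if len(t) else "")
E
```

```text
-90 0 
-60 0 
-30 0 
0 0 
30 0 
60 0
```

```bash
python3 - <<'E'
from h import *
x,z=lid_tip(1.695,172)
env.move_ptp(tcp(60,0,300),ORI)
env.move_l(tcp(x+28,0,290),speed=200)
env.move_l(tcp(x+28,0,z)); say("behind")
hit=False
for th in np.linspace(1.65,0.12,11):
    x,z=lid_tip(th,172+10*(1-th/1.65))
    if env.move_l(tcp(x,0,z),speed=90,contact_N=25): say("stop",th); hit=True; break
say("arc",hit, RB.T@(np.array(status.current_eef_pos())-C0))
c=optics.camera("scene"); cv2.imwrite("pics/s3.png",cv2.resize(c["pixels"][90:230,150:330],(770,599)))
E
```

```text
behind t 12.07 F [0.1 1.  0.2]
arc False [-7.52100958e+01  8.79451456e-03  1.11605326e+02] t 17.16 F [ 0.2 -0.4  0.2]
```

View pics/s3.png

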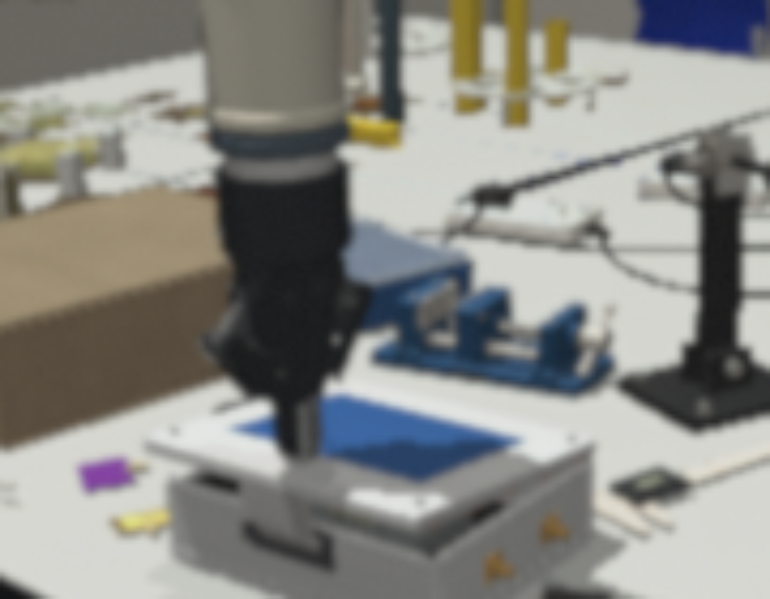

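The lid is nearly shut, with the tips on its front edge at (300,455) and the tongue above the catch. Next I press it down until the catch snaps.

```bash
python3 - <<'E'
from h import *
x,z=lid_tip(0,183)
print("exp tcp z at shut",z+19)
print(env.move_l(tcp(x,0,z-6),speed=20,contact_N=30)); say("pressed")
print(RB.T@(np.array(status.current_eef_pos())-C0))
env.wait(0.3)
env.move_l(tcp(x,0,z+60)); env.move_l(tcp(x-0,0,300),speed=250); env.move_ptp(tcp(-60,150,330),ORI); say("up")
c=optics.camera("top"); np.savez("top2.npz",**c)
q=(cloud(c).reshape(-1,3)-C0)@RB
m=(abs(q[:,1]+60)<40)&(q[:,0]>-92)&(q[:,0]<85)&(abs(q[:,2]-71)<25)
p=np.polyfit(q[m,0],q[m,2],1); print("lid slope",p,"z front",np.polyval(p,-100))
c=optics.camera("scene"); cv2.imwrite("pics/s4.png",cv2.resize(c["pixels"][90:230,150:330],(770,599)))
E
```

```text
exp tcp z at shut 90.0
True
pressed t 18.48 F [-0.9  0.2  5. ]
[-7.79212675e+01 -1.78995544e-02  8.99095023e+01]
up t 20.82 F [ 0.1 -0.5 -0.1]
lid slope [1.22521722e-04 7.07513113e+01] z front 70.73905908325374
```

View pics/s4.png

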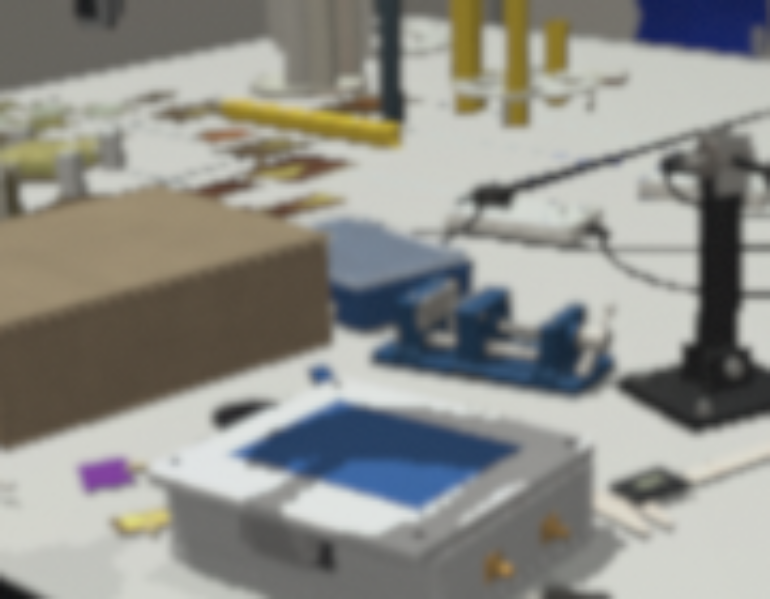

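The lid is flat: its slope is about 0, its top is at 70.7 mm against the 71 mm expected, and the tongue is in the catch at (285,540). Handing in.

```bash
python3 -c "
from h import *
print(workorder.hand_in())"
```

```text
the job is handed in; nothing more can be done
None
```

The job is handed in (no verdict was returned): the frame is folded flat, the lid is shut and held by its catch, the bystanders were not touched, and the arm finished clear at about 21 s.

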